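Tip the parts bin down and push it home

TASK

The empty blue parts bin has been left standing on its end in front of the steel test block, its mouth towards the robot. Tip it over by pushing, so that it lies on its base with its mouth up, and then push it along the bench until its far end is flush against the front of the block. Only push it, never lift it off the bench, and leave the gauges and the other things as they stand.

Things in the scene. Friction and masses are not known exactly. Their poses are not given: they have to be found in the camera images.
- bin: Blue plastic bin, 130 long, 100 wide, 70 deep, walls 4 mm, about 0.2 kg, loose; starts upright on one 100 x 70 end wall, mouth to the robot. Origin: middle of that end wall's outer face (once tipped: middle of the near end, 35 mm up). x: out of the mouth (up once tipped); rim at x = +35, base's outer face at -35 mm. z: along its length (up at first; once tipped, to the far end).
- bin_edge (a point): Middle of the edge over which the bin tips (between its base and the end wall it stands on): on the bench at the start and all through a proper tip. Pushed at the top of the rim towards its base, the bin passes balance after about 25 degrees and falls on its base by itself.
- bin_top (a point): Middle of the outer face of the other end wall (with a white card): on top, 130 mm up, at the start; once tipped it is the bin's far end, which goes against the block.
- block: Fixed stainless test block, 200 (x) by 460 (y) by 60 mm high, beyond the bin; valves with black wheels (to 125 mm high) and a gauge (to 200 mm) stand on its rear part. Origin: middle of the lower edge of its front face (the face towards the robot). x: away from the robot, square to that face, which is the plane x = 0; y: along the face.
- gauge_a: Bystander: steel pressure gauge, 72 mm dial, standing on a 56 mm round foot, 128 mm high. Origin: centre of its underside.
- gauge_b: Bystander: the same gauge with a black case.
- sealant: Bystander: small bottle with an orange cap, 32 mm across, 85 mm high. Origin: centre of its underside.
- wheel: Bystander: steel valve with a black hand wheel, 50 mm across, 70 mm high. Origin: centre of its underside.
- pan: Bystander: steel parts pan, 72 mm across, 30 mm high. Origin: centre of its underside.
- driver: Bystander: red screwdriver lying flat, 160 mm long. Its x axis runs along the blade.
Not all that is in view belongs to the job. Of the things like the bin, leave any that is orange or red; of the rest the smaller one is meant.

How it is judged:
By the outcome, as a careful person would: the job done as asked, in the order asked, and still so for the second after the job is handed in, with the robot touching nothing.
It also fails if it takes over 45 s, if anything falls off the work surface, if the arm or the gripper's body presses on something with over 40 N, if the wrist force passes 120 N, or if a joint passes its speed limit or range.

ROBOT

A 7-joint arm with a two-finger parallel gripper is mounted at the origin on the work surface. World frame = base frame: x ahead of the robot, y to its left, z up, the work surface at z = 0. Lengths are in m, angles in rad, forces in N, time in s.
With the tool pointing down it reaches from about 0.4 to 0.85 m from the base axis. Payload 4.5 kg.
Tool frame: the origin (TCP) lies at the very end of the fingers, on their centre line; the grasp point (between the pads) lies 19 mm behind it; z points along the fingers, y is the line along which they close (so a half turn about z gives the same grasp; the last joint's range is limited). The gripper opens to 85 mm and grips with 20 to 120 N. Pads are 22 mm wide; open, the fingers measure 114 mm over their backs; the gripper's body (76 mm by 85 mm) begins 54 mm behind the grasp point. The pads swing forward as they close: fully open they stand 13 mm farther back than shut.
Start: joints at [1.366, 0.689, -0.195, 1.565, 0.157, 0.902, -0.215], TCP at [0.148, -0.607, 0.211] pointing down, gripper open.
Joint ranges: [-3.01, 3.01], [-0.46, 2.08], [-1.47, 1.51], [0.13, 2.56], [-1, 4.14], [0.04, 2.09], [-2.66, 2.66]. Speed limits (rad/s): [2.57, 2.57, 3.14, 3.14, 3.14, 3.14, 3.14].

INTERFACE

Orientations are given as a 3x3 rotation matrix whose columns are the frame's x, y, z axes.
In Python, from station import telemetry, cams, arm, silhouettes, landmark_of gives the robot as it stands. The module is installed in compiled form; this text tells all that it offers.
- The arm moves only by the shell command python3 -m pendant 'ROWS' [FORCE]. ROWS is JSON, one flat list of numbers, 5 for each row, row after row: the gripper's target within -1 to 1 (fully open at 1, half-way at 0, shut at -1), then the shift along the tool's x, y, z in units of 0.3 m (1.0 is 0.3 m), then the turn about the tool's z in units of 120 degrees (1.0 is 120 degrees). In form: [grip, x, y, z, spin, grip, x, y, z, spin, ...]. A call has 1 to 8 rows; each row shifts and turns the commanded pose from where the row before left it, along the tool's axes as they then stand; what a row does not reach is not made up. A row lasts 1/12 s, in which the tool goes at most 41.7 mm and 7.16 degrees, less where a joint would pass 70% of its speed; a pose out of reach is approached as far as the arm can. A call with a number of a shift or a turn outside -1 to 1 is refused whole. A call with a gripper value outside its range is refused whole. The fingers move at their own pace and stop on an object; FORCE is the grip in N (left out, the last holds). Time passes only in rows, so rows that do not move let the fingers close. It gives the time, the measured TCP pose, the force, the opening and the grip force at its end, in the units of the state.
- telemetry.read_state(): the state, without advancing time (a new reading comes with each control period).
- cams.get_image(name): name is "scene" or "side" or "wrist"; returns a dict with "img" (420x560x3 uint8, red, green, blue), "range_z" (420x560 float32, m along the optical axis (not along the pixel's ray), 0 where there is no reading), "fx", "fy", "cx", "cy" (pixels), "rvec" (rotation vector, rad) and "tvec" (3), from world to camera coordinates, as OpenCV has them; the wrist camera has in their place "hand_eye" (4x4, takes a point from camera to tool coordinates, whose origin is the TCP and whose axes are the flange's). Camera axes: x right, y down, z forward; pixel columns grow to the right and rows downward; lengths in m; the calibration is good to about 2 mm. A picture is of the moment at which its call begins: read the wrist's pose just before it.
- arm.close_job(): hands the job in; it is judged then, once.
Trained networks look in the newest picture that a camera, given by its name, has taken for a name from the list of things; names that differ only in an ending like _2 or _b are one class to them, and where a whole thing is asked for, a point or a joint stands for the part that bears it (a point fixed in the world has none). Each returns a list of dicts, best first, with "confidence" (0 to 1); they miss things now and then, are a little off and sometimes report something else, mostly with a low value. They report only what shows in the picture. A call takes as long as a camera call. They do not tell look-alikes from the thing itself.
- silhouettes(camera, query): "mask" (420x560 bool, what is visible of it) and "point" ([column, row] in pixels, amid what is visible of it).
- landmark_of(camera, query): "point" ([column, row] in pixels: a listed point, or the origin of a listed thing).
The state is a dict: "t": time; "joint_pos": joint angles; "qvel": joint speeds; "joint_torque": joint torques, N m; "position": TCP position; "eef_rot": TCP orientation; "ft_force": force on the tool from outside, world axes, zero at the start; "ft_torque": the same for the moment, N m; "grip_width": opening from 0.0 (shut) to 1.0 (fully open); "finger_force": force on a finger pad.
Only numpy, scipy, OpenCV 4.12 (cv2) and the standard library are available. Lean on these libraries where they do the work, as an engineer would, in place of code of your own. Each camera call takes 0.05 s, during which the arm holds its last target. There are 200 camera calls.

## Working session

There is one attempt and no reset: what is moved stays moved. The work goes in short steps, Python scripts to look and compute and a shell command to move; the robot and the scene stay as the last step left them, time stands still between calls to the robot, and variables do not carry over. Pictures are saved under pics/ and viewed, at most 10 in all, crops included, and the job is handed in when it is done.

```bash
mkdir -p pics; cat > h.py <<'E'
import numpy as np,cv2
from station import telemetry,cams,arm,silhouettes,landmark_of
def cloud(d):
    z=d["range_z"];v,u=np.mgrid[:420,:560]
    P=np.stack([(u-d["cx"])/d["fx"]*z,(v-d["cy"])/d["fy"]*z,z],-1)
    R=cv2.Rodrigues(np.array(d["rvec"],float))[0];t=np.array(d["tvec"]).ravel()
    W=(P-t)@R; W[z<=0]=np.nan
    return W
E
python3 - <<'E'
from h import *
np.set_printoptions(precision=3,suppress=True)
ims=[]
for c in("scene","side"):
    d=cams.get_image(c);W=cloud(d);ims.append(d["img"])
    for q in("bin","block","gauge_a","sealant","wheel","pan","driver"):
        for r in silhouettes(c,q):
            P=W[r["mask"]];P=P[~np.isnan(P[:,0])]
            print(c,q,round(r["confidence"],2),np.round(r["point"]),len(P),*(np.percentile(P,[2,50,98],axis=0) if len(P) else []))
    for q in("bin","bin_edge","bin_top","block"):
        print(q,[(np.round(r["point"]),round(r["confidence"],2)) for r in landmark_of(c,q)])
for i,m in zip(("scene","side"),ims): cv2.imwrite(f"pics/{i}1.png",m[...,::-1])
s=telemetry.read_state();print(s["t"],s["eef_rot"],s["position"])
E
```

```text
scene bin 0.91 [272. 290.] 5083 [0.283 0.101 0.003] [0.329 0.161 0.171] [0.429 0.208 0.175]
scene bin 0.83 [297. 225.] 2350 [ 0.424 -0.062  0.001] [ 0.462 -0.019  0.1  ] [0.506 0.042 0.132]
scene bin 0.64 [365. 230.] 2028 [ 0.307 -0.184  0.004] [ 0.347 -0.114  0.125] [ 0.405 -0.081  0.132]
scene bin 0.64 [211. 230.] 4416 [0.482 0.094 0.005] [0.532 0.177 0.149] [0.609 0.237 0.169]
scene block 0.59 [214. 160.] 9811 [ 0.696 -0.228  0.008] [0.791 0.028 0.06 ] [0.896 0.22  0.186]
scene gauge_a 0.75 [390. 195.] 943 [ 0.358 -0.302  0.005] [ 0.381 -0.271  0.095] [ 0.415 -0.245  0.128]
scene gauge_a 0.73 [372. 182.] 572 [ 0.433 -0.306  0.005] [ 0.453 -0.268  0.102] [ 0.484 -0.243  0.129]
scene gauge_a 0.72 [119. 276.] 741 [0.593 0.351 0.001] [0.636 0.383 0.012] [0.66  0.413 0.031]
scene sealant 0.65 [172. 288.] 317 [0.501 0.283 0.008] [0.508 0.298 0.052] [0.522 0.311 0.086]
scene sealant 0.62 [214. 162.] 9614 [ 0.696 -0.225  0.011] [0.791 0.026 0.06 ] [0.894 0.219 0.186]
scene wheel 0.57 [210. 346.] 608 [0.326 0.281 0.005] [0.342 0.303 0.069] [0.37  0.323 0.072]
scene pan 0.77 [120. 278.] 759
[... 1604 characters left out ...]
 0.128]
side driver 0.86 [175. 363.] 517 [ 0.543 -0.474 -0.001] [ 0.646 -0.454  0.021] [ 0.689 -0.42   0.027]
bin [(array([207., 226.]), 0.97), (array([329., 214.]), 0.94), (array([264., 223.]), 0.91), (array([278., 179.]), 0.64), (array([168., 353.]), 0.35)]
bin_edge [(array([265., 181.]), 0.86), (array([219., 230.]), 0.82), (array([276., 230.]), 0.79), (array([330., 197.]), 0.7), (array([170., 355.]), 0.46), (array([169., 262.]), 0.26)]
bin_top [(array([199., 193.]), 0.97), (array([260., 190.]), 0.91), (array([334., 166.]), 0.9), (array([279., 135.]), 0.7)]
block [(array([326., 274.]), 0.8)]
1.2 [[ 0.972  0.237  0.   ]
 [ 0.237 -0.972 -0.   ]
 [ 0.     0.    -1.   ]] [ 0.148 -0.607  0.211]
```

View pics/scene1.png

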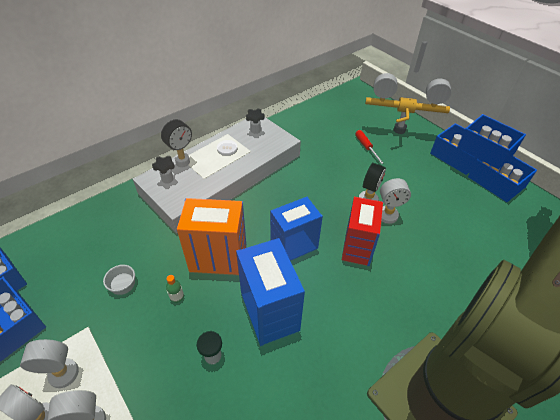

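View pics/side1.png

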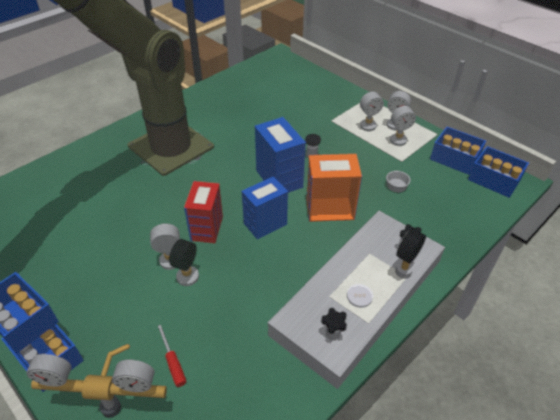

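Candidates, in scene pixels: orange (211,230), red (365,230), large blue (272,290) and small blue (297,225). The small blue one fits: it isn't orange or red, and it's the smaller of the two blues (130 mm high against 175). I'll confirm it in a crop and measure the yaws.

```bash
python3 - <<'E'
from h import *
np.set_printoptions(precision=4,suppress=True)
for c,uv in(("scene",(297,225)),("side",(264,208))):
    d=cams.get_image(c);W=cloud(d)
    if c=="scene": cv2.imwrite("pics/crop1.png",cv2.resize(d["img"][180:280,170:400,::-1],None,fx=3.4,fy=3.4,interpolation=cv2.INTER_CUBIC))
    def rect(P,n):
        r=cv2.minAreaRect(P[:,:2].astype(np.float32)*1000);print(c,n,len(P),r);print(cv2.boxPoints(r))
    box=(W[...,0]>.40)&(W[...,0]<.53)&(W[...,1]>-.085)&(W[...,1]<.07)
    rect(W[box&(abs(W[...,2]-.13)<.006)],"bintop")
    rect(W[(W[...,0]>.62)&(abs(W[...,2]-.06)<.004)&(abs(W[...,1])<.35)],"block top")
    for n,lo,hi in(("bigblue",(.25,.08),(.46,.24)),("red",(.28,-.22),(.44,-.07)),("orange",(.47,.08),(.65,.26))):
        m=(W[...,0]>lo[0])&(W[...,0]<hi[0])&(W[...,1]>lo[1])&(W[...,1]<hi[1]); 
        top=np.nanpercentile(W[m][:,2],99); rect(W[m&(W[...,2]>top-.01)],n+f" {top:.3f}")
E
```

```text
scene bintop 1042 ((465.9559020996094, -11.915599822998047), (101.89225769042969, 72.79972076416016), 79.63038635253906)
[[420.9804 -55.4777]
 [492.5911 -68.5815]
 [510.9314  31.6465]
 [439.3207  44.7503]]
scene block top 6583 ((1395.38671875, 15.343597412109375), (1405.544921875, 478.40203857421875), 3.0837647914886475)
[[ 680.7639  216.392 ]
 [ 706.4999 -261.3173]
 [2110.0095 -185.7048]
 [2084.2734  292.0045]]
scene bigblue 0.175 2929 ((358.2514953613281, 146.9422607421875), (93.73555755615234, 136.2292022705078), 73.54499816894531)
[[279.6508 121.2884]
 [410.3004  82.6998]
 [436.8522 172.5962]
 [306.2026 211.1848]]
scene red 0.132 1052 ((364.26904296875, -140.19847106933594), (69.94644165039062, 104.196533203125), 38.26847839355469)
[[ 304.5441 -120.9558]
 [ 369.0779 -202.7623]
 [ 423.994  -159.4411]
 [ 359.4602  -77.6347]]
scene orange 0.169 2000 ((552.33251953125, 161.8694610595703), (131.44371032714844, 95.22923278808594), 49.27381134033203)
[[473.3685 143.129 ]
 [545.5367  80.9972]
 [631.2965 180.61  ]
 [559.1283 242.7418]]
side bintop 751 ((467.93841552734375, -13.26982498168
[... 295 characters left out ...]
 [ 667.5415 -258.9452]
 [ 928.9802 -232.6674]
 [ 882.6763  228.0141]]
side bigblue 0.175 1041 ((360.9933776855469, 145.31451416015625), (96.69307708740234, 138.3662109375), 73.06937408447266)
[[280.7296 119.2105]
 [413.0988  78.9163]
 [441.2571 171.4185]
 [308.888  211.7127]]
side red 0.132 802 ((365.6429748535156, -141.83285522460938), (72.56192779541016, 108.3659896850586), 39.09669876098633)
[[ 303.3165 -122.6623]
 [ 371.6554 -206.7632]
 [ 427.9695 -161.0034]
 [ 359.6306  -76.9025]]
side orange 0.169 1160 ((554.135498046875, 160.23568725585938), (130.91067504882812, 97.49977111816406), 49.270957946777344)
[[474.4842 142.4418]
 [548.3699  78.8249]
 [633.7869 178.0295]
 [559.9011 241.6464]]
```

View pics/crop1.png

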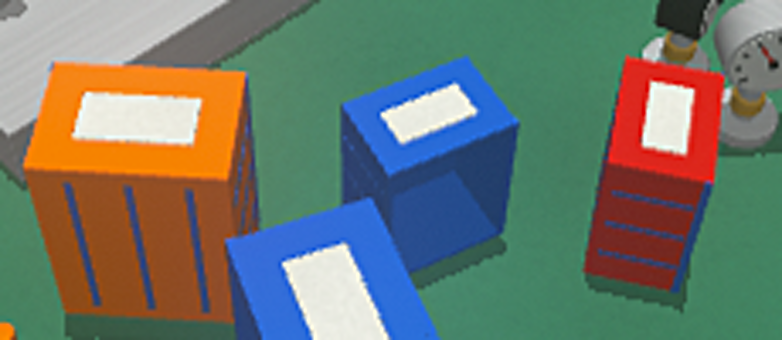

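The crop confirms it: the small blue bin (crop 430,150) has an open mouth facing the robot, and its white card is on top. The block fit picked up other points, so I'll refit it.

```bash
python3 - <<'E'
from h import *
np.set_printoptions(precision=4,suppress=True)
for c in("scene","side"):
    d=cams.get_image(c);W=cloud(d)
    r=max((r for r in silhouettes(c,"block")),key=lambda r:r["confidence"])
    M=cv2.erode(r["mask"].astype(np.uint8),np.ones((3,3)))>0
    P=W[M&(abs(W[...,2]-.06)<.004)]
    # front edge: min x per y bin
    E=[]
    for y in np.arange(-.2,.2,.02):
        q=P[abs(P[:,1]-y)<.01]
        if len(q)>5:E.append((y,np.percentile(q[:,0],1)))
    E=np.array(E);k=np.polyfit(E[:,0],E[:,1],1);res=E[:,1]-np.polyval(k,E[:,0])
    E=E[abs(res)<.01];k=np.polyfit(E[:,0],E[:,1],1)
    print(c,"x=",k,"normal yaw deg",np.degrees(np.arctan(-k[0])),(E[:,1]-np.polyval(k,E[:,0])).round(3))
    rr=cv2.minAreaRect(P[:,:2].astype(np.float32)*1000);print(rr);print(cv2.boxPoints(rr))
E
```

```text
scene x= [-0.075   0.7044] normal yaw deg 4.2897682680508105 [ 0.001  0.002  0.002  0.     0.     0.    -0.001 -0.002 -0.001 -0.001
 -0.002 -0.002 -0.003 -0.003 -0.004 -0.001  0.012  0.001]
((802.2453002929688, -8.184310913085938), (203.58984375, 456.6805725097656), 5.3772358894348145)
[[ 679.5     209.6116]
 [ 722.2968 -245.0592]
 [ 924.9906 -225.9802]
 [ 882.1938  228.6906]]
side x= [-0.0893  0.7098] normal yaw deg 5.104564767364832 [-0.    -0.001 -0.     0.001 -0.     0.     0.001 -0.002 -0.001  0.
  0.001  0.001  0.001 -0.001 -0.001 -0.002  0.001  0.001  0.     0.001]
((806.8148193359375, -13.8917236328125), (198.47254943847656, 459.8585205078125), 5.038926601409912)
[[ 687.7668  206.4327]
 [ 728.1573 -251.6485]
 [ 925.8628 -234.2162]
 [ 885.4723  223.8651]]
```

```bash
python3 -m pendant '[0,0,0,0,0.05, 0,0,0,0,0.05, 0,0,0,0,0.05, 0,0,0,0,0.05, 0,0.024,-0.107,0,0, 0,0.024,-0.107,0,0, 0,0.024,-0.107,0,0, 0,0.024,-0.107,0,0]' && python3 -m pendant '[0,0.024,-0.107,0,0, 0,0.024,-0.107,0,0, 0,0.024,-0.107,0,0, 0,0.024,-0.107,0,0, 0,0.024,-0.107,0,0, 0,0.024,-0.107,0,0, 0,0.024,-0.107,0,0, 0,0.024,-0.107,0,0]'
```

```text
t: 2.17
position: [0.1996, -0.4848, 0.2112]
eef_rot: [[0.984, -0.179, 0.0], [-0.179, -0.984, -0.0], [0.0, 0.0, -1.0]]
ft_force: [0.7, 0.1, 0.0]
grip_width: 0.499
finger_force: 0.0
t: 2.83
position: [0.3025, -0.2425, 0.2113]
eef_rot: [[0.984, -0.179, 0.001], [-0.179, -0.984, -0.0], [0.001, 0.0, -1.0]]
ft_force: [0.7, 0.2, -0.4]
grip_width: 0.497
finger_force: 0.0
```

```bash
python3 -m pendant '[0,0.022,-0.105,0,0, 0,0.022,-0.105,0,0, 0,0.022,-0.105,0,0, 0,0.022,-0.105,0,0, 0,0.022,-0.105,0,0, 0,0.022,-0.105,0,0, 0,0.022,-0.105,0,0, 0,0.022,-0.105,0,0]' && python3 -m pendant '[0,0,0,0,0]'; python3 - <<'E'
from h import *
d=cams.get_image("side");cv2.imwrite("pics/s2.png",d["img"][100:330,130:430,::-1].repeat(2,0).repeat(2,1))
E
```

```text
t: 3.5
position: [0.3996, -0.0036, 0.2113]
eef_rot: [[0.984, -0.179, 0.001], [-0.179, -0.984, -0.0], [0.001, -0.0, -1.0]]
ft_force: [0.1, -0.9, 0.9]
grip_width: 0.5
finger_force: 0.0
t: 3.58
position: [0.4027, 0.0015, 0.2115]
eef_rot: [[0.986, -0.169, 0.005], [-0.169, -0.986, 0.004], [0.004, -0.004, -1.0]]
ft_force: [1.2, -0.7, 0.4]
grip_width: 0.502
finger_force: 0.0
```

View pics/s2.png

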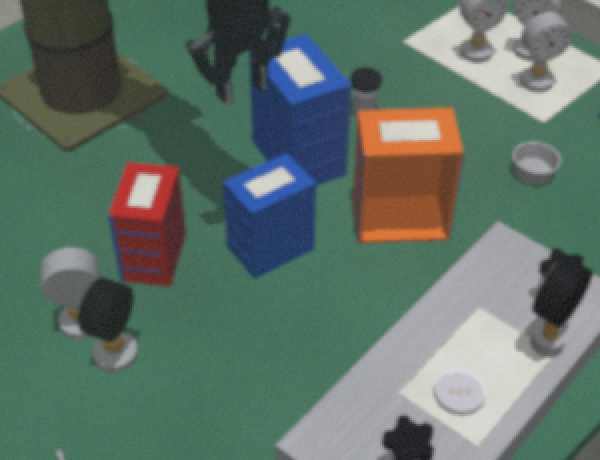

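The gripper (crop 240,60) is above the gap behind the small blue bin (crop 270,215), and the path down is clear.

```bash
python3 -m pendant '[0,0,0,0.065,0, 0,0,0,0.065,0, 0,0,0,0.065,0, 0,0,0,0.065,0, 0,0,0,0.065,0, 0,0,0,0,0, 0,0,0,0,0]' && python3 -m pendant '[0,0.02,0,0,0, 0,0.02,0,0,0, 0,0.02,0,0,0, 0,0.02,0,0,0, 0,0,0,0,0]'
```

```text
t: 4.22
position: [0.3981, -0.0062, 0.1133]
eef_rot: [[0.984, -0.18, -0.002], [-0.18, -0.984, -0.001], [-0.002, 0.001, -1.0]]
ft_force: [0.5, -0.2, 1.1]
grip_width: 0.5
finger_force: 0.0
t: 4.63
position: [0.4253, -0.0098, 0.1142]
eef_rot: [[0.984, -0.18, 0.004], [-0.18, -0.984, 0.0], [0.004, -0.001, -1.0]]
ft_force: [0.2, 0.2, -0.0]
grip_width: 0.501
finger_force: 0.0
```

```bash
python3 -m pendant '[0,0.02,0,0,0, 0,0.02,0,0,0, 0,0.02,0,0,0, 0,0.02,0,0,0, 0,0.02,0,0,0, 0,0,0,0,0]'; python3 - <<'E'
from h import *
np.set_printoptions(precision=4,suppress=True)
d=cams.get_image("side");W=cloud(d);cv2.imwrite("pics/s3.png",d["img"][100:330,130:430,::-1].repeat(2,0).repeat(2,1))
r=silhouettes("side","bin")
for q in r:
    P=W[q["mask"]];P=P[~np.isnan(P[:,0])];print(q["confidence"],q["point"],np.percentile(P,[2,50,98],axis=0))
E
```

```text
t: 5.13
position: [0.454, -0.0152, 0.1136]
eef_rot: [[0.984, -0.179, 0.002], [-0.179, -0.984, -0.0], [0.002, -0.0, -1.0]]
ft_force: [0.6, -1.2, -0.3]
grip_width: 0.5
finger_force: 0.0
0.95 [264.0, 210.3] [[ 0.429  -0.0681  0.0022]
 [ 0.4937 -0.0317  0.0919]
 [ 0.5099  0.029   0.1312]]
0.9 [204.9, 211.6] [[ 0.3195 -0.2007 -0.0011]
 [ 0.3852 -0.1611  0.1013]
 [ 0.4217 -0.0838  0.1316]]
0.89 [289.4, 155.9] [[0.3168 0.0916 0.0062]
 [0.4195 0.1421 0.1299]
 [0.4373 0.1923 0.1743]]
0.59 [335.3, 190.6] [[0.4936 0.0849 0.0001]
 [0.55   0.1695 0.065 ]
 [0.627  0.228  0.1689]]
```

View pics/s3.png

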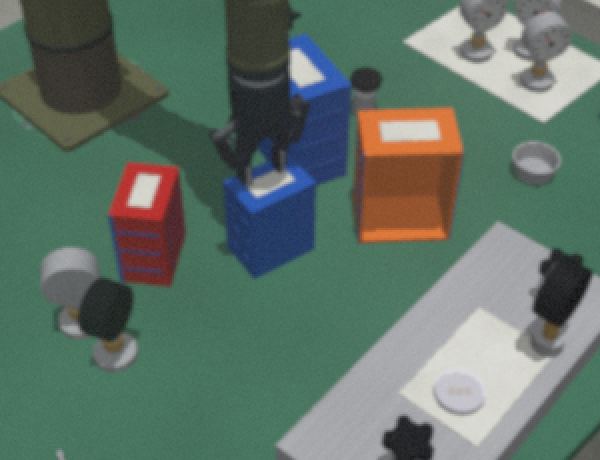

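The bin hasn't moved and the fingertips (crop 250–283,177) sit over its card, so they are above the top: the half-open tips stand higher than the TCP. I'll back off, go lower and push again.

```bash
python3 -m pendant '[0,-0.05,0,0,0, 0,-0.05,0,0,0, 0,-0.05,0,0,0, 0,-0.05,0,0,0, 0,0,0,0.04,0, 0,0,0,0.04,0, 0,0,0,0,0]' && python3 -m pendant '[0,0.025,0,0,0, 0,0.025,0,0,0, 0,0.025,0,0,0, 0,0.025,0,0,0, 0,0.025,0,0,0, 0,0.025,0,0,0, 0,0,0,0,0]'; python3 - <<'E'
from h import *
np.set_printoptions(precision=4,suppress=True)
d=cams.get_image("side");W=cloud(d);cv2.imwrite("pics/s4.png",d["img"][100:330,130:430,::-1].repeat(2,0).repeat(2,1))
for q in silhouettes("side","bin"):
    P=W[q["mask"]];P=P[~np.isnan(P[:,0])];print(q["confidence"],q["point"],np.percentile(P,[2,50,98],axis=0))
E
```

```text
t: 5.82
position: [0.3918, -0.0041, 0.0885]
eef_rot: [[0.984, -0.179, -0.003], [-0.179, -0.984, -0.0], [-0.003, 0.001, -1.0]]
ft_force: [-0.2, 0.4, -0.4]
grip_width: 0.5
finger_force: 0.0
t: 6.4
position: [0.4401, -0.0126, 0.0898]
eef_rot: [[0.984, -0.18, 0.004], [-0.18, -0.984, 0.0], [0.004, -0.001, -1.0]]
ft_force: [-0.2, 0.4, -0.5]
grip_width: 0.503
finger_force: 0.0
0.86 [203.9, 210.0] [[ 0.3257 -0.2     0.0053]
 [ 0.3863 -0.1618  0.1057]
 [ 0.4217 -0.0876  0.1314]]
0.8 [289.8, 153.0] [[0.317  0.0882 0.0133]
 [0.4178 0.1403 0.1484]
 [0.4364 0.1921 0.1742]]
0.76 [333.6, 188.4] [[ 0.4923  0.0847 -0.0004]
 [ 0.5502  0.1696  0.0646]
 [ 0.6278  0.2289  0.169 ]]
0.7 [268.8, 208.9] [[ 0.441  -0.0701  0.0022]
 [ 0.5013 -0.034   0.1088]
 [ 0.5281  0.0277  0.1395]]
```

View pics/s4.png

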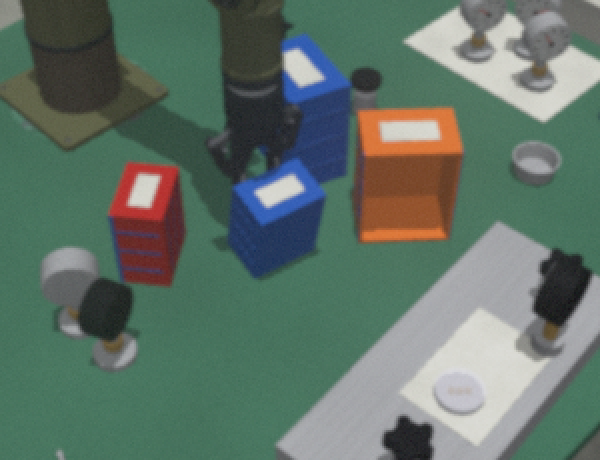

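The bin is tilting about its far lower edge, which is staying on the bench near crop (260,275). I'll keep pushing.

```bash
python3 -m pendant '[0,0.02,0,0,0, 0,0.02,0,0,0, 0,0.02,0,0,0, 0,0.02,0,0,0, 0,0.02,0,0,0, 0,0.02,0,0,0, 0,0.02,0,0,0, 0,0.02,0,0,0]' && python3 -m pendant '[0,0.01,0,0,0, 0,0,0,0,0, 0,0,0,0,0, 0,0,0,0,0]'; python3 - <<'E'
from h import *
np.set_printoptions(precision=4,suppress=True)
d=cams.get_image("side");W=cloud(d);cv2.imwrite("pics/s5.png",d["img"][100:330,130:430,::-1].repeat(2,0).repeat(2,1))
for q in silhouettes("side","bin"):
    P=W[q["mask"]];P=P[~np.isnan(P[:,0])];print(q["confidence"],q["point"],np.percentile(P,[2,50,98],axis=0))
E
```

```text
t: 7.17
position: [0.4852, -0.021, 0.0896]
eef_rot: [[0.984, -0.179, 0.0], [-0.179, -0.984, -0.0], [0.0, 0.0, -1.0]]
ft_force: [-0.9, -0.3, -0.2]
grip_width: 0.503
finger_force: 0.0
t: 7.5
position: [0.4869, -0.0214, 0.0895]
eef_rot: [[0.984, -0.179, -0.001], [-0.179, -0.984, -0.0], [-0.001, 0.0, -1.0]]
ft_force: [-0.3, 0.1, 0.6]
grip_width: 0.502
finger_force: 0.0
0.88 [287.3, 239.9] [[ 0.4994 -0.0903 -0.0014]
 [ 0.5623 -0.0237  0.031 ]
 [ 0.6377  0.0247  0.0704]]
0.81 [294.7, 157.3] [[0.3595 0.0943 0.0014]
 [0.4245 0.1466 0.1313]
 [0.4382 0.1851 0.1742]]
0.77 [203.9, 210.1] [[ 0.326  -0.2005  0.0045]
 [ 0.3858 -0.1618  0.1041]
 [ 0.4216 -0.0879  0.1314]]
0.71 [334.5, 187.0] [[ 0.4921  0.0849 -0.0004]
 [ 0.5501  0.1692  0.0646]
 [ 0.6275  0.2286  0.1689]]
```

View pics/s5.png

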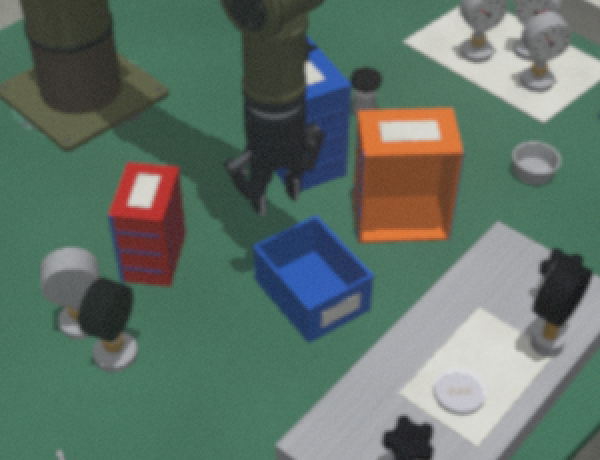

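The bin lies on its base with its mouth up and the card end (crop 340,310) towards the block. I'll back off, turn to the block's yaw, lower the fingers and measure the bin.

```bash
python3 -m pendant '[0,-0.09,0,0,0, 0,-0.09,0,0,0, 0,0,0,0,-0.043, 0,0,0,0,-0.043, 0,0,0,0,-0.043, 0,0,0,0.09,0, 0,0,0,0.09,0, 0,0,0,0,0]'; python3 - <<'E'
from h import *
np.set_printoptions(precision=4,suppress=True)
for c in("scene","side"):
    d=cams.get_image(c);W=cloud(d);q=[q for q in silhouettes(c,"bin") if q["confidence"]>.3]
    for r in q:
        P=W[r["mask"]];P=P[~np.isnan(P[:,0])];m=np.median(P,0)
        if P[:,2].max()<.1 and .5<m[0]<.65:
            T=P[abs(P[:,2]-.07)<.006];R=cv2.minAreaRect(T[:,:2].astype(np.float32)*1000);print(c,len(T),R);print(cv2.boxPoints(R))
E
```

```text
t: 8.27
position: [0.4324, -0.0115, 0.0325]
eef_rot: [[0.996, 0.091, -0.006], [0.091, -0.996, -0.0], [-0.006, -0.0, -1.0]]
ft_force: [0.0, 0.0, -0.5]
grip_width: 0.503
finger_force: 0.0
side 309 ((567.3373413085938, -31.4647216796875), (103.88816833496094, 133.06338500976562), 79.6193618774414)
[[492.5349 -70.5705]
 [623.4205 -94.5467]
 [642.1398   7.641 ]
 [511.2542  31.6173]]
```

```bash
python3 -m pendant '[0,0.05,0,0,0, 0,0.02,0.05,0,0, 0,0.02,0.05,0,0, 0,0.03,0,0,0, 0,0.03,0,0,0, 0,0.025,0,0,0, 0,0.025,0,0,0, 0,0.025,0,0,0]' && python3 -m pendant '[0,0.025,0,0,0, 0,0.025,0,0,0, 0,0.025,0,0,0, 0,0.025,0,0,0, 0,0.025,0,0,0, 0,0,0,0,0]'; python3 - <<'E'
from h import *
np.set_printoptions(precision=4,suppress=True)
d=cams.get_image("side");W=cloud(d);cv2.imwrite("pics/s6.png",d["img"][100:330,130:430,::-1].repeat(2,0).repeat(2,1))
for r in silhouettes("side","bin"):
        P=W[r["mask"]];P=P[~np.isnan(P[:,0])];m=np.median(P,0)
        if P[:,2].max()<.1 and .5<m[0]<.75:
            T=P[abs(P[:,2]-.07)<.006];R=cv2.minAreaRect(T[:,:2].astype(np.float32)*1000);print(len(T),R);print(cv2.boxPoints(R))
E
```

```text
t: 9.13
position: [0.5044, -0.0357, 0.0364]
eef_rot: [[0.996, 0.09, -0.0], [0.09, -0.996, -0.0], [-0.0, 0.0, -1.0]]
ft_force: [-1.5, -1.0, 1.0]
grip_width: 0.499
finger_force: 0.8
t: 9.63
position: [0.5445, -0.0316, 0.0357]
eef_rot: [[0.996, 0.091, 0.004], [0.091, -0.996, 0.001], [0.004, -0.0, -1.0]]
ft_force: [0.4, -0.2, 0.1]
grip_width: 0.497
finger_force: 0.0
349 ((622.3156127929688, -7.8003082275390625), (130.6158905029297, 105.65967559814453), 5.639976978302002)
[[552.1318  38.3555]
 [562.5157 -66.7927]
 [692.4994 -53.9561]
 [682.1155  51.1921]]
```

View pics/s6.png

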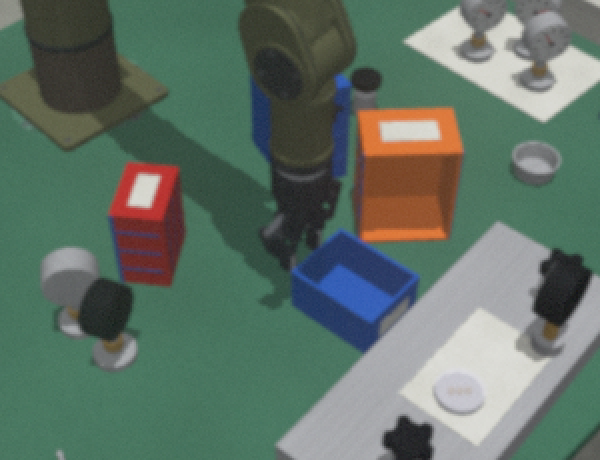

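The bin is aligned with the block at about 5.6° and roughly 20 mm short. I'll recentre the fingers by 10 mm and push slowly until it's flush.

```bash
python3 -m pendant '[0,-0.03,0,0,0, 0,0,-0.04,0,0, 0,0.03,0,0,0, 0,0.015,0,0,0, 0,0.015,0,0,0, 0,0.015,0,0,0, 0,0,0,0,0]' && python3 -m pendant '[0,0.012,0,0,0, 0,0.01,0,0,0, 0,0.01,0,0,0, 0,0,0,0,0]'
```

```text
t: 10.32
position: [0.555, -0.0188, 0.0356]
eef_rot: [[0.996, 0.09, 0.001], [0.09, -0.996, 0.0], [0.001, 0.0, -1.0]]
ft_force: [-0.2, -0.2, 0.1]
grip_width: 0.501
finger_force: 0.0
t: 10.65
position: [0.5612, -0.0188, 0.0353]
eef_rot: [[0.996, 0.09, -0.005], [0.09, -0.996, -0.001], [-0.005, 0.001, -1.0]]
ft_force: [-6.2, -0.3, 2.2]
grip_width: 0.502
finger_force: 2.5
```

```bash
python3 -m pendant '[0,0.01,0,0,0, 0,0,0,0,0, 0,0,0,0,0]'; python3 -m pendant '[0,-0.04,0,0,0, 0,-0.07,0,0,0, 0,-0.07,0,0,0, 0,0,0,-0.1,0, 0,0,0,-0.1,0, 0,0,0,-0.1,0, 0,0,0,-0.1,0, 0,0,0,0,0]'; python3 - <<'E'
from h import *
np.set_printoptions(precision=4,suppress=True)
for c in("side","scene"):
  d=cams.get_image(c);W=cloud(d)
  if c=="side":cv2.imwrite("pics/s7.png",d["img"][180:330,220:440,::-1].repeat(3,0).repeat(3,1))
  for r in silhouettes(c,"bin"):
        P=W[r["mask"]];P=P[~np.isnan(P[:,0])];m=np.median(P,0)
        if P[:,2].max()<.1 and .5<m[0]<.75:
            T=P[abs(P[:,2]-.07)<.006];R=cv2.minAreaRect(T[:,:2].astype(np.float32)*1000);print(c,len(T),R);print(cv2.boxPoints(R))
E
```

```text
t: 10.9
position: [0.5611, -0.0189, 0.035]
eef_rot: [[0.996, 0.09, -0.011], [0.09, -0.996, -0.002], [-0.011, 0.001, -1.0]]
ft_force: [-10.2, -0.9, 6.3]
grip_width: 0.497
finger_force: 4.8
t: 11.57
position: [0.5175, -0.0228, 0.1608]
eef_rot: [[0.996, 0.089, 0.012], [0.089, -0.996, 0.0], [0.012, 0.001, -1.0]]
ft_force: [0.8, 0.2, 0.0]
grip_width: 0.504
finger_force: 0.0
side 335 ((638.7224731445312, -9.900871276855469), (132.69259643554688, 105.48253631591797), 5.418227195739746)
[[567.6925  36.34  ]
 [577.6527 -68.6712]
 [709.7524 -56.1417]
 [699.7922  48.8695]]
```

View pics/s7.png

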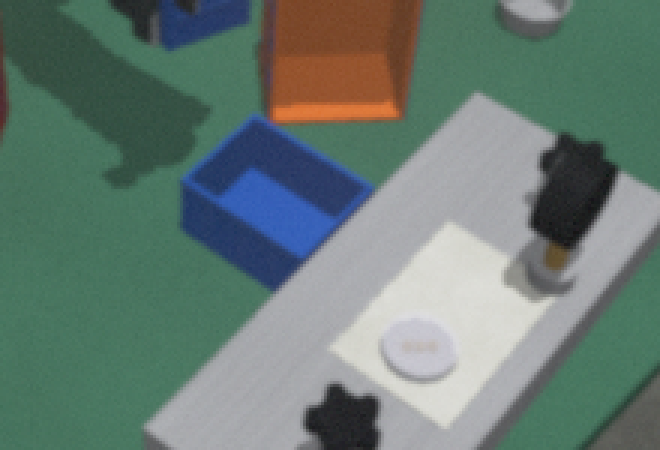

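The last picture shows the bin lying mouth up, its far end against the block's front edge (crop 275–370,190–285). The fingers stalled solidly at 10 N, the two yaws agree (5.4° against about 5°), and the robot is now clear. I'm handing in.

```bash
python3 -c "
from station import arm
print(arm.close_job())"
```

```text
the job is handed in; nothing more can be done
None
```

I tipped the small blue bin onto its base by pushing, then pushed its far end against the block's front face (square to within about 0.5°), and handed the job in at about 12 s without touching anything else; the camera fit leaves up to 5 mm of doubt about a gap, but the push stopped dead at 10 N.

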